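# Unbar the shaker and weigh the stoppered vial

## Robot

A 7-joint arm with a two-finger parallel gripper is mounted at the origin on the work surface. World frame = base frame: x ahead of the robot, y to its left, z up, the work surface at z = 0. Lengths are in mm, angles in rad, forces in N, time in s.
With the tool pointing down it reaches from about 400 to 875 mm from the base axis. Payload 19.3 kg.
Tool frame: the origin (TCP) lies at the very end of the fingers, on their centre line; the grasp point (between the pads) lies 19 mm behind it (grip_point_offset is the z of the grasp point in the tool frame, in mm); z points along the fingers, x is the direction in which the jaws open and shut, and the axes are right-handed (so a half turn about z gives the same grasp; the last joint's range is limited). The gripper opens to 85 mm and grips with 20 to 120 N. Pads are 22 mm wide; open, the fingers measure 114 mm over their backs; the gripper's body (76 mm by 85 mm) begins 54 mm behind the grasp point. The pads swing forward as they close: fully open they stand 13 mm farther back than shut.
Start: joints at [-1.374, 0.521, -0.036, 1.599, 0.021, 1.021, -0.113], TCP at [164.798, 602.873, 196.991] pointing down, gripper open.
Joint ranges: [-2.91, 2.91], [-0.3, 2.13], [-1.5, 1.42], [0.17, 2.43], [-1.26, 4.41], [0.16, 1.93], [-2.52, 2.52]. Speed limits (rad/s): [1.89, 1.89, 2.39, 2.39, 3.01, 3.01, 3.01].

## Interface

Orientations are given as a 3x3 rotation matrix whose columns are the frame's x, y, z axes.
In Python, from workcell import movep, movel, goto_joints, open_gripper, clamp, wait, inverse_kinematics, read_state, camera, PlanningError, finish_job, grip_point_offset gives the robot as it stands. Calls block until the motion is done:
- movep(position, orientation): joint-space move of the TCP to a pose.
- movel(position, frame=None, max_speed=150, guard=None): straight line of the TCP; frame=None keeps the orientation; max_speed is the mean speed in mm/s. With guard (N) it stops when the force on the tool has changed by that much, and returns True; else False.
- goto_joints(angles): joint-space move.
- open_gripper() and clamp(): open the fingers fully, or close them until they stop; the grip force is fixed at half the most.
- wait(seconds).
- inverse_kinematics(position, orientation): joint angles nearest the present ones, or None.
- read_state(): the state.
- camera(name): name is "scene" or "side" or "wrist"; returns a dict with "image" (400x640x3 uint8, blue, green, red), "range_z" (400x640 float32, mm along the optical axis (not along the pixel's ray), 0 where there is no reading), "fx", "fy", "cx", "cy" (pixels), "cam_to_world" (4x4, takes a point from camera to world coordinates). Camera axes: x right, y up, looking along -z (the intrinsics and any distortion apply to the point x, -y, -z); pixel columns grow to the right and rows downward; lengths in mm; the calibration is good to about 2 mm. A picture is of the moment at which its call begins.
A pose or a line that the arm cannot do raises PlanningError and nothing moves.
- finish_job(): hands the job in, once; it reports no verdict.
The state is a dict: "time": time; "qpos": joint angles; "qvel": joint speeds; "joint_efforts": joint torques, N m; "eef_pos": TCP position; "tool_rot": TCP orientation; "ft_force": force on the tool from outside, world axes, zero at the start; "torque": the same for the moment, N m; "finger_gap": finger opening in mm.
Only numpy, scipy, OpenCV 4.12 (cv2) and the standard library are available. Lean on these libraries where they do the work, as an engineer would, in place of code of your own. Each camera call takes 0.05 s, during which the arm holds its last target.

## Task

On the shaker, lift the retaining bar by its black tab straight up out of its two open brackets and lay it flat, tab up, inside the shallow steel tray. Then take out the one vial with the slim stopper (its two neighbours have broad screw caps) and set it down gently, standing near the middle of the balance's round pan. Keep that vial upright all the way, and let go of everything.

Things in the scene. Friction and masses are not known exactly. Their poses are not given: they have to be found in the camera images.
- bar_grip (a point): (Sizes in mm.) Aluminium bar 250 long (y), 20 wide (x), 10 thick, some 170 g, with an upright black tab at mid-top: 14 (x) x 44 (y) x 44 high; grip it across x. This point: in the tab, 34 above the bar's underside, 24 above its top face; z up. Loose in two U brackets 220 apart (slots 24 wide, 12 deep), which reach 175 above the bench; bar underside 163 above the bench, 3 over the vials.
- vial_mid (a point): Slim-stopper vial: glass body 28 mm diameter, 62 high; white stopper 18 diameter; 90 high, some 60 g. This point: on its axis, 45 above its foot; z up. In one of 3 pockets 52 apart, in a row under the bar along the bar's y; pocket 18 deep, mouth 88, floor 70 above the bench. Neighbours: same body and height, caps 34 diameter. Grip the glass across the row (the bar's x at the start).
- tray_in (a point): Shallow steel tray, fixed on the bench left or right of the shaker; inside 290 mm long (x axis) by 130 wide (y), walls 5 thick, tops 20 above the bench. This point: centre of its inner floor, about 5 above the bench; z up. The bar fits in with its length along the tray's length.
- pan (a point): Round steel balance pan, 120 mm diameter, flat, rimless, rigid, 66 above the bench. This point: centre of its top face; z up, x away from the display. The balance is fixed (250 along x, 190 along y), on the side of the shaker opposite the tray.
Mind the look-alikes: they are no part of the job. What is shaped like the part that bears vial_mid but red, turquoise or yellow is not meant.

How it is judged:
By the outcome, as a careful person would: the job done as asked, in the order asked, and still so for the second after the job is handed in, with the robot touching nothing.
It also fails if it takes over 59 s, if anything falls off the work surface, if the arm or the gripper's body presses on something with over 40 N, if the wrist force passes 120 N, or if a joint passes its speed limit or range.

## Working session

There is one attempt and no reset: what is moved stays moved. The work goes in short steps, each a Python script; the robot and the scene stay as the last script left them, time stands still between calls to the robot, and variables do not carry over. Pictures are saved under pics/ and viewed, and the job is handed in when it is done.

```bash
mkdir -p pics; ls
cat > h.py <<'E'
import numpy as np, cv2
from workcell import *
def shot(name,tag):
    c=camera(name); cv2.imwrite(f'pics/{tag}.png',c['image']); np.savez(f'pics/{tag}.npz',**{k:np.array(v) for k,v in c.items()}); return c
def pts(c):
    z=c['range_z'].astype(float); v,u=np.mgrid[:z.shape[0],:z.shape[1]]
    X=(u-c['cx'])/c['fx']*z; Y=-(v-c['cy'])/c['fy']*z
    P=np.stack([X,Y,-z,np.ones_like(z)],-1)@np.array(c['cam_to_world']).T
    P=P[...,:3]; P[z==0]=np.nan; return P
E
python3 - <<'E'
from h import *
for n in ['scene','side','wrist']:
    c=shot(n,n+'0'); print(n,[float(c[k]) for k in('fx','fy','cx','cy')],np.round(c['cam_to_world'],2).tolist(),[k for k in c])
s=read_state(); print({k:np.round(v,3).tolist() for k,v in s.items()}, grip_point_offset)
E
```

```text
pics
scene [362.7465279319578, 362.7465279319578, 320.65574558820214, 197.4389593041136] [[-0.03, -0.55, 0.83, 1235.57], [1.0, -0.02, 0.03, 27.33], [0.0, 0.83, 0.55, 562.41], [0.0, 0.0, 0.0, 1.0]] ['image', 'range_z', 'fx', 'fy', 'cx', 'cy', 'cam_to_world']
side [446.1636864446333, 446.1636864446333, 323.03431045854956, 202.04569578918256] [[0.94, 0.24, -0.25, 293.1], [-0.34, 0.65, -0.68, -814.02], [0.0, 0.72, 0.69, 980.73], [0.0, 0.0, 0.0, 1.0]] ['image', 'range_z', 'fx', 'fy', 'cx', 'cy', 'cam_to_world']
wrist [328.68547499221734, 328.68547499221734, 321.2179565083906, 197.3064386162355] [[0.26, -0.93, -0.25, 100.9], [0.96, 0.25, 0.07, 620.76], [-0.0, -0.26, 0.96, 373.26], [0.0, 0.0, 0.0, 1.0]] ['image', 'range_z', 'fx', 'fy', 'cx', 'cy', 'cam_to_world']
{'time': 0.15, 'qpos': [-1.374, 0.522, -0.036, 1.6, 0.021, 1.021, -0.113], 'qvel': [0.0, -0.002, -0.0, -0.001, -0.001, -0.002, -0.001], 'joint_efforts': [0.002, -92.739, 1.981, -37.006, 0.018, 0.006, 0.0], 'eef_pos': [164.741, 602.625, 196.556], 'tool_rot': [[0.264, 0.965, -0.0], [0.965, -0.264, -0.001], [-0.001, 0.0, -1.0]], 'ft_force': [0.035, -0.327, -0.199], 'torque': [0.057, 0.023, -0.036], 'finger_gap': 85.473} -18.700000000000003
```

View pics/scene0.png

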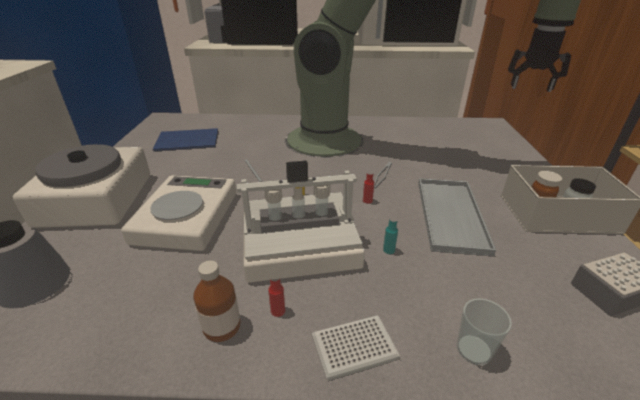

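View pics/side0.png

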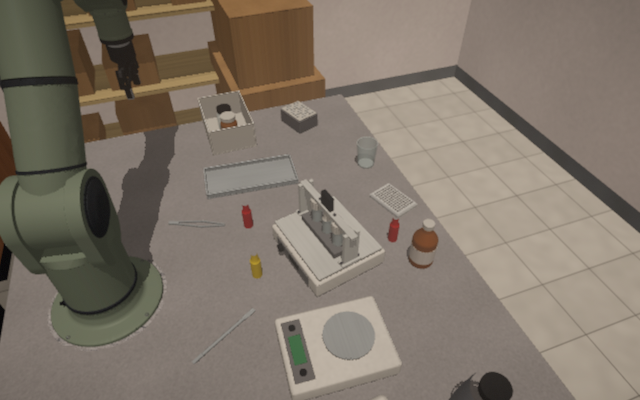

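View pics/wrist0.png

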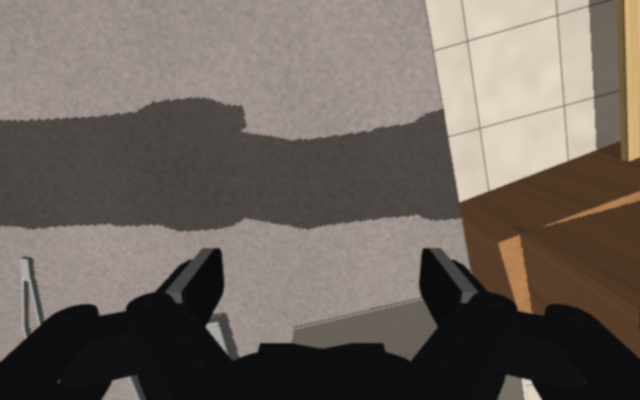

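The scene view shows the bar's black tab at (297,171), with three vials below it at (274,205), (298,195) and (322,205). The tray is at (453,215) and the balance pan at (178,206). The side view shows the tab at (327,200), tray at (251,176) and pan at (349,335). I'll crop in closer and measure.

Run:
```python
from h import *
a=cv2.imread('pics/scene0.png')[145:285,230:370]; b=cv2.imread('pics/side0.png')[165:295,260:395]
a=cv2.resize(a,(400,400),interpolation=2); b=cv2.resize(b,(400,400),interpolation=2)
cv2.imwrite('pics/crop0.png',np.hstack([a,b]))
for n,box in [('scene',(225,150,370,280)),('side',(265,170,390,295))]:
    c=dict(np.load(f'pics/{n}0.npz')); P=pts(c); im=c['image'].astype(int)
    u0,v0,u1,v1=box; m=np.zeros(im.shape[:2],bool); m[v0:v1,u0:u1]=1
    mx=im.max(-1)
    tab=m&(mx<60)&(P[...,2]>170); q=P[tab]; print(n,'tab',len(q),np.nanmin(q,0),np.nanmax(q,0),np.median(q,0))
    h=m&(P[...,2]>167)&(P[...,2]<180)&(mx>90); q=P[h];print('bar',len(q),q.min(0),q.max(0),q.mean(0))
    r=cv2.minAreaRect(q[:,:2].astype(np.float32)); print(r)
    # pan
    h=(P[...,2]>58)&(P[...,2]<75)&(np.arange(640)[None]<240 if n=='scene' else (np.arange(400)[:,None]>300)&(np.arange(640)[None]<400)&(np.arange(640)[None]>270))
    q=P[h];print('pan',len(q),q.min(0),q.max(0),np.median(q,0))
    for (u,v) in ([(178,206),(200,182),(453,215),(453,240)] if n=='scene' else [(349,335),(297,348),(251,176),(330,230)]): print((u,v),P[v,u].round(1),im[v,u])
```

```text
scene tab 374 [581.2605377  -61.01095622 175.48219512] [598.87827504 -22.55961921 217.7187679 ] [593.39588629 -41.3200472  198.21509017]
bar 808 [ 544.89250847 -164.05993769  167.00202328] [633.05588795  81.6687468  179.23323832] [591.6620379  -45.18814574 171.58444431]
((588.366455078125, -41.141754150390625), (47.0125732421875, 248.49668884277344), 11.357466697692871)
pan 3771 [-1830.74816762 -1440.13838743    58.00177448] [ 856.02513396 -130.95656065   74.92793887] [ 537.63338598 -525.72863632   65.51296144]
(178, 206) [ 539.4 -334.    66.3] [130 137 141]
(200, 182) [nan nan nan] [ 67 102  64]
(453, 215) [464.4 347.7   3.5] [126 133 136]
(453, 240) [567.1 319.9   5.1] [131 138 140]
side tab 159 [577.66970446 -65.69468672 179.01563862] [594.07075212 -20.88353567 221.19109578] [584.00992992 -48.12976406 205.88112864]
bar 608 [ 542.57206707 -166.20157552  167.01876957] [633.84454399  80.78583766 179.76204462] [588.62488717 -54.94433305 173.05518792]
((588.4873657226562, -42.24607849121094), (45.630516052246094, 250.33737182617188), 11.959102630615234)
pan 2225 [ 380.75814159 -426.4890643    58.00061348] [ 609.58704383 -253.08567887   71.24026267] [ 522.63702844 -344.96757518   65.72225565]
(349, 335) [ 528.4 -343.9   65.8] [133 140 144]
(297, 348) [ 409.8 -327.3   53.5] [ 69 106  67]
(251, 176) [460.5 347.7   5.2] [133 140 143]
(330, 230) [592.4 -53.   95.7] [ 99 106 108]
```

View pics/crop0.png

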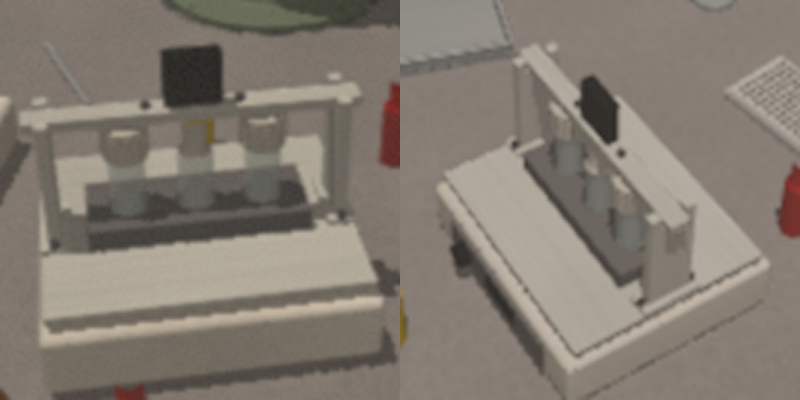

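The crop shows the middle vial at crop (196,130), scene (298,190), with the slim stopper. Its neighbours at (124,145) and (264,130) have broad caps. Possible mix-ups are:
- the two capped vials, at scene (274,205) and (322,205)
- red bottles at (369,188) and (277,298)
- a turquoise bottle at (390,237)
- a yellow bottle at side (256,266)

I choose the middle vial, directly under the tab. Next I'll refine the poses.

Run:
```python
from h import *
def ray(c,u,v,z):
    M=c['cam_to_world']; d=M[:3,:3]@np.array([(u-c['cx'])/c['fx'],-(v-c['cy'])/c['fy'],-1]); o=M[:3,3]
    return o+d*(z-o[2])/d[2]
for n in ['scene','side']:
    c=dict(np.load(f'pics/{n}0.npz')); P=pts(c); im=c['image'].astype(int); mx=im.max(-1)
    X,Y,Z=P[...,0],P[...,1],P[...,2]
    # bar direction from full-length points, excluding brackets: |t|<95
    m=(abs(Z-173)<4)&(mx>90)&(np.hypot(X-588,Y+42)<100)
    q=P[m][:,:2]; vx,vy,x0,y0=cv2.fitLine(q.astype(np.float32),cv2.DIST_L1,0,.01,.01).ravel(); print(n,'bar dir deg',np.degrees(np.arctan2(vy,vx)),x0,y0)
    e=np.array([np.cos(np.radians(11.6)),np.sin(np.radians(11.6))]); f=np.array([-e[1],e[0]])
    for nm,mm in [('bartop',m),('tab',(mx<60)&(Z>180)&(np.hypot(X-588,Y+42)<40))]:
        q=P[mm][:,:2]-[588.4,-41.7]; print(nm,len(q),'x',np.percentile(q@e,[2,50,98]).round(1),'y',np.percentile(q@f,[2,50,98]).round(1))
    # vial glass
    m=(Z>92)&(Z<130)&(abs((P[...,:2]-[588.4,-41.7])@f)<11)&(abs((P[...,:2]-[588.4,-41.7])@e)<25)
    q=P[m][:,:2]-[588.4,-41.7]; print('vial',len(q),'x',np.percentile(q@e,[5,50,95]).round(1),'y',np.percentile(q@f,[5,50,95]).round(1))
    # pan
    g=im; m=(abs(Z-66)<4)&(np.hypot(X-535,Y+340)<75)&(mx<160)
    m=cv2.morphologyEx(m.astype(np.uint8),cv2.MORPH_OPEN,np.ones((3,3)))
    cs,_=cv2.findContours(m,cv2.RETR_EXTERNAL,cv2.CHAIN_APPROX_NONE); k=max(cs,key=cv2.contourArea)[:,0]
    w=np.array([ray(c,u,v,66)[:2] for u,v in k],np.float32); print('pan',cv2.fitEllipse(w),cv2.minEnclosingCircle(w))
    # balance body
    # tray floor
    m=(Z>2)&(Z<9)&(abs(X-465)<200)&(abs(Y-348)<110)&(mx>100)
    for lo,hi,nm in[(14,26,'wall')]:
        m=(Z>lo)&(Z<hi)&(abs(X-465)<190)&(abs(Y-348)<95)
        q=P[m][:,:2].astype(np.float32); print(nm,len(q),cv2.minAreaRect(q),q.min(0),q.max(0))
```

```text
scene bar dir deg -77.86997 590.634 -34.689587
bartop 500 x [-10.6   3.5  10.1] y [-97.3  -9.9  95.6]
tab 339 x [-1.1  5.   7.6] y [-19.9  -0.7  18.2]
vial 145 x [ 7.2 10.7 12.6] y [-9.9 -0.2  9.7]
pan ((530.7357788085938, -340.6192626953125), (116.34197235107422, 117.28984832763672), 84.22917938232422) ((530.6930541992188, -340.9141845703125), 60.979736328125)
wall 632 ((458.638427734375, 343.0235900878906), (140.56655883789062, 303.1905517578125), 84.83390045166016) [305.3814  259.95126] [614.46625 425.05185]
side bar dir deg -77.91541 596.7895 -96.32371
bartop 362 x [-11.   -3.3   9.3] y [-96.3 -24.8  97.9]
tab 158 x [-8.3 -6.1  1.6] y [-22.8  -5.9  18.3]
vial 61 x [-13.7 -10.9  -1.2] y [-10.9  -6.7   8.8]
pan ((527.5639038085938, -342.2137145996094), (114.50469970703125, 118.36441802978516), 162.81942749023438) ((527.92822265625, -342.1923828125), 60.29348373413086)
wall 489 ((458.75872802734375, 342.92364501953125), (149.57345581054688, 300.5208435058594), 84.34359741210938) [304.54868 257.96085] [613.35046 428.57355]
```

All poses agree between the two views. The bar centre is about (588,−42) with a yaw of 12.1°, the vial sits beneath it, the pan is at (529,−341), and the tray centre is (459,343) with a yaw of about −5.3°. I'll check reachability next.

```bash
cat >> h.py <<'E'
def down(deg):
    a=np.radians(deg); return np.array([[np.cos(a),np.sin(a),0],[np.sin(a),-np.cos(a),0],[0,0,-1.]])
BAR=np.array([588.2,-42.3]); PAN=np.array([529.3,-341.4]); TRAY=np.array([458.7,343.])
E
python3 - <<'E'
from h import *
q0=read_state()['qpos']
for nm,p,z,ds in [('bar',BAR,178,(12.1,192.1)),('barup',BAR,290,(12.1,192.1)),('tray',TRAY,20,(84.7,-95.3)),('trayup',TRAY,250,(84.7,-95.3)),('vial',BAR,96,(12.1,192.1)),('vialup',BAR,240,(12.1,192.1)),('pan',PAN,92,(12.1,192.1,-33,147)),('panup',PAN,240,(12.1,192.1,-33,147))]:
    for d in ds:
        q=inverse_kinematics([*p,z],down(d)); print(nm,d,None if q is None else np.round(q,2))
E
```

```text
bar 12.1 [-0.41  0.55  0.55  1.74 -0.34  0.95  0.49]
bar 192.1 [-0.73  0.85  1.23  1.75 -0.87  1.19 -2.18]
barup 12.1 [-0.48  0.45  0.66  1.6  -0.29  1.19  0.45]
barup 192.1 [-0.75  0.68  1.23  1.61 -0.66  1.33 -2.35]
tray 84.7 [-0.72  0.68 -0.04  1.86  0.04  0.6   0.69]
tray -95.3 [-1.12  0.77  0.55  1.88 -0.64  0.67 -1.84]
trayup 84.7 [-0.75  0.39  0.01  1.68 -0.    1.08  0.74]
trayup -95.3 [-1.26  0.48  0.74  1.7  -0.35  1.1  -2.07]
vial 12.1 [-0.32  0.64  0.43  1.8  -0.36  0.78  0.5 ]
vial 192.1 [-0.71  1.01  1.22  1.82 -1.06  1.15 -2.04]
vialup 12.1 [-0.45  0.49  0.62  1.67 -0.31  1.09  0.47]
vialup 192.1 [-0.74  0.75  1.23  1.68 -0.74  1.26 -2.28]
pan 12.1 [ 0.13  0.73  0.55  1.7  -0.48  0.86  1.09]
pan 192.1 [-0.17  1.06  1.22  1.71 -1.08  1.2  -1.58]
pan -33 [ 0.05  0.77  0.68  1.7  -0.59  0.89  0.4 ]
pan 147 [-0.17  1.06  1.22  1.71 -1.08  1.2  -2.36]
panup 12.1 [ 0.07  0.57  0.64  1.56 -0.36  1.14  1.  ]
panup 192.1 [-0.18  0.82  1.23  1.57 -0.79  1.32 -1.78]
panup -33 [ 0.06  0.57  0.67  1.56 -0.38  1.14  0.23]
panup 147 [ 1.2   0.79 -1.27  1.5   0.76  1.42  2.46]
```

Run:
```python
from h import *
t0=read_state()['time']
movep([*BAR,280],down(12.1)); s=read_state(); print(s['time']-t0,s['eef_pos'],s['ft_force'])
c=shot('wrist','wrist1'); P=pts(c)
mx=c['image'].max(-1); X,Y,Z=P[...,0],P[...,1],P[...,2]
e=np.array([np.cos(np.radians(12.1)),np.sin(np.radians(12.1))]); f=np.array([-e[1],e[0]])
for nm,m in [('tabtop',(mx<70)&(abs(Z-217)<6)&(np.hypot(X-588,Y+42)<40)),('bartop',(mx>90)&(abs(Z-173)<5)&(np.hypot(X-588,Y+42)<100))]:
    q=P[m][:,:2]-BAR; print(nm,len(q),np.percentile(q@e,[2,50,98]).round(1),np.percentile(q@f,[2,50,98]).round(1),np.median(Z[m]))
```

```text
2.7333000000000003 [588.2681119  -41.35800082 279.8076717 ] [ 0.70321127  0.03071701 -1.23052262]
tabtop 960 [-6.   0.1  6.8] [-18.2   3.4  22.8] 216.66753441601605
bartop 3338 [-9.3 -0.2  9.4] [-96.3  32.3  97.7] 172.91192090770164
```

View pics/wrist1.png

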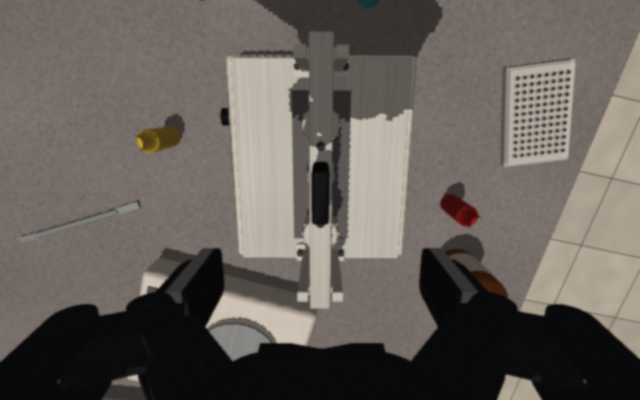

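The wrist view shows the tab at (320,193), in line with the jaws' mid-plane. Measured, it is 0.1–0.4 mm off across x and about 2 mm along y, and its top is at z 217 as expected. I'll descend, grip and lift.

Run:
```python
from h import *
t0=read_state()['time']
g=movel([*BAR,178],down(12.1),max_speed=80,guard=15); s=read_state(); print(g,s['time'],s['eef_pos'],s['ft_force'])
if not g:
    clamp(); s=read_state(); print('clamped',s['time'],s['eef_pos'],s['finger_gap'],s['ft_force'])
    if 8<s['finger_gap']<20:
        p=s['eef_pos']; g=movel([p[0],p[1],p[2]+30],max_speed=60); s=read_state(); print(g,s['time'],s['eef_pos'],s['finger_gap'],s['ft_force'],s['torque'])
        shot('scene','scene1'); shot('side','side1')
        a=cv2.imread('pics/scene1.png')[100:260,200:400]; b=cv2.imread('pics/side1.png')[130:290,240:440]
        cv2.imwrite('pics/crop1.png',cv2.resize(np.hstack([a,b]),(800,320),interpolation=2))
```

```text
False 4.3583 [588.44883443 -42.35318533 178.43067151] [-0.55492647 -0.88437115  0.12057176]
clamped 5.025 [588.27537063 -42.29135428 178.24073216] 10.949726102431244 [-1.31505018  0.96119375  5.69764725]
False 5.675 [588.22009708 -42.17364602 208.19962734] 11.039955970661557 [ 0.48728565  0.63350758 -1.06206636] [0.00999784 0.00853913 0.03019226]
```

View pics/crop1.png

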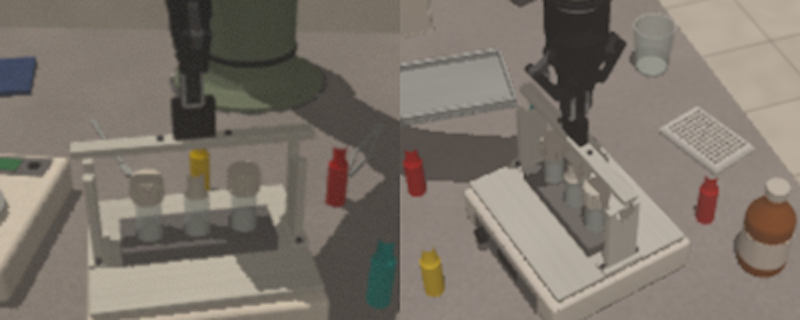

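Run:
```python
from h import *
s=read_state(); p=s['eef_pos']
movel([p[0],p[1],290],max_speed=150)
movel([*TRAY,250],down(84.7),max_speed=130); s=read_state(); print(s['time'],s['eef_pos'],s['finger_gap'],s['ft_force'])
movel([*TRAY,60],down(84.7),max_speed=150); s=read_state(); print(s['time'],s['eef_pos'],s['finger_gap'],s['ft_force'])
shot('scene','scene2'); shot('side','side2')
a=cv2.imread('pics/scene2.png')[130:280,380:580]; b=cv2.imread('pics/side2.png')[90:240,170:370]
cv2.imwrite('pics/crop2.png',cv2.resize(np.hstack([a,b]),(800,300),interpolation=2))
```

```text
9.7583 [458.81769436 342.77885305 250.05464213] 11.465808661602585 [-0.47558658 -0.02782644 -1.25708844]
11.175 [459.04675782 343.29205767  60.71374283] 11.200002542809148 [ 0.69199911 -0.26340397 -1.12845377]
```

View pics/crop2.png

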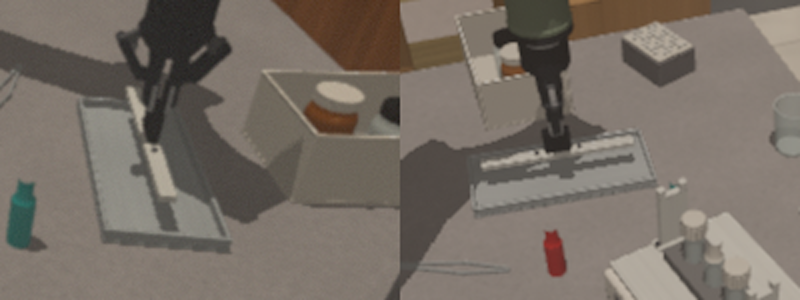

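The bar hangs level above the tray, crop (155,150) and (555,150), and runs parallel to the tray's long sides. I'll lower it under guard.

Run:
```python
from h import *
movel([*TRAY,30],max_speed=80)
g=movel([*TRAY,16],max_speed=20,guard=5); s=read_state(); print(g,s['time'],s['eef_pos'],s['finger_gap'],s['ft_force'])
open_gripper(); s=read_state(); print(s['time'],s['eef_pos'],s['finger_gap'],s['ft_force'])
movel([*TRAY,120],max_speed=150); 
shot('scene','scene3'); c=shot('side','side3')
a=cv2.imread('pics/scene3.png')[130:280,380:580]; b=cv2.imread('pics/side3.png')[90:240,170:370]
cv2.imwrite('pics/crop3.png',cv2.resize(np.hstack([a,b]),(800,300),interpolation=2)); print(read_state()['time'])
```

```text
True 12.325 [458.73048763 342.89862965  20.17774638] 11.489067663406434 [-1.20780214 -0.52225334  7.954737  ]
13.0333 [458.38996873 342.80053872  19.83734556] 85.34867447004675 [ 0.38643519  0.13407096 -0.02164035]
13.95
```

View pics/crop3.png

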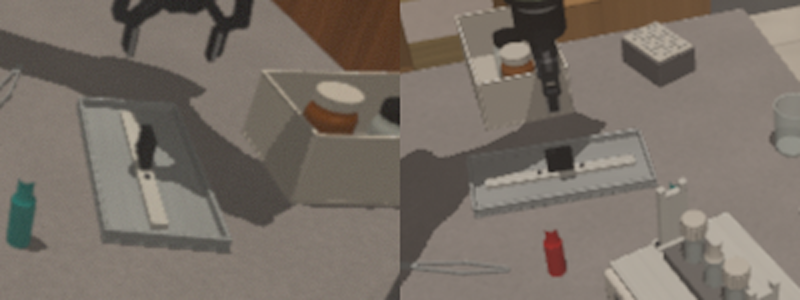

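The bar lies flat in the tray with the tab up at crop (147,145) and (560,158), and contact came at TCP z 20.2 as expected. Next I'll move above the vials and measure the slim stopper.

Run:
```python
from h import *
movel([*TRAY,260],max_speed=200)
movep([*BAR,260],down(12.1)); wait(.2); s=read_state(); print(s['time'],s['eef_pos'],s['ft_force'])
c=shot('wrist','wrist4'); P=pts(c); Z=P[...,2]
m=(Z>150)&(Z<170)&(np.hypot(P[...,0]-588,P[...,1]+42)<90)
n,l,st,ce=cv2.connectedComponentsWithStats(m.astype(np.uint8))
for i in range(1,n):
    if st[i,4]>30:
        q=P[l==i]; print(st[i],ce[i].round(1),cv2.minEnclosingCircle(q[:,:2].astype(np.float32)),np.median(q,0).round(1),np.percentile(q[:,2],[5,95]))
for n in ['scene','side']:
    d=dict(np.load(f'pics/{n}3.npz')); P=pts(d); Z=P[...,2]
    m=(Z>155)&(Z<167)&(np.hypot(P[...,0]-588,P[...,1]+42)<90)
    k,l,st,ce=cv2.connectedComponentsWithStats(m.astype(np.uint8))
    for i in range(1,k):
        if st[i,4]>8: q=P[l==i]; print(n,ce[i].round(),cv2.minEnclosingCircle(q[:,:2].astype(np.float32)),np.median(q,0).round(1))
```

```text
16.5083 [588.28129668 -41.34948911 259.95494379] [-0.27494867  0.41998355  0.99988805]
[ 299  104   44   44 1366] [320.6 125.7] ((577.4964599609375, 9.368541717529297), 18.130552291870117) [577.4   9.9 159.8] [157.44174907 161.05637515]
[311 176  19   8  43] [320.5 178.2] ((587.1312255859375, -37.91327667236328), 8.067848205566406) [586.9 -33.7 153.9] [150.33890705 159.53469572]
[ 301  221   39   39 1123] [320.1 240.6] ((598.812744140625, -92.05400848388672), 18.307783126831055) [598.5 -90.  159.7] [154.25794718 160.95477033]
scene [321. 185.] ((577.5868530273438, 8.85898494720459), 18.323591232299805) [580.    7.9 158.7]
scene [273. 189.] ((599.8619995117188, -92.52298736572266), 17.414241790771484) [601.9 -92.1 158.9]
scene [297. 188.] ((590.2880859375, -42.60913848876953), 8.575919151306152) [594.8 -42.2 157.6]
side [317. 200.] ((576.568603515625, 7.907684326171875), 18.759418487548828) [576.1   5.4 160. ]
side [327. 213.] ((586.974609375, -43.19710922241211), 7.9227094650268555) [584.6 -48.9 157.8]
side [338. 224.] ((598.7833251953125, -93.39624786376953), 18.060958862304688) [597.6 -95.4 160. ]
```

View pics/wrist4.png

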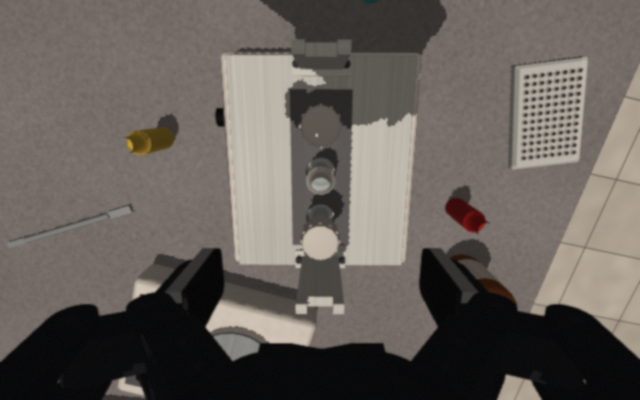

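The wrist view shows the slim stopper at (320,180), between the broad caps at (320,126) and (320,241). All three views put the axis at about (588,−42). I'll descend and grip the glass.

Run:
```python
from h import *
V=[588.2,-42.0]
g=movel([*V,97],down(12.1),max_speed=100,guard=12); s=read_state(); print(g,s['time'],s['eef_pos'],s['ft_force'])
if not g:
    clamp(); s=read_state(); print('clamped',s['time'],s['eef_pos'],s['finger_gap'],s['ft_force'],s['torque'])
    if 20<s['finger_gap']<34:
        p=s['eef_pos']; movel([p[0],p[1],p[2]+40],max_speed=50); movel([p[0],p[1],245],max_speed=120); wait(.2); s=read_state(); print(s['time'],s['eef_pos'],s['finger_gap'],s['ft_force'],s['torque'])
        shot('scene','scene5'); shot('side','side5')
        a=cv2.imread('pics/scene5.png')[60:260,200:400]; b=cv2.imread('pics/side5.png')[90:290,240:440]
        cv2.imwrite('pics/crop5.png',cv2.resize(np.hstack([a,b]),(800,400),interpolation=2))
```

```text
False 18.3417 [588.49086651 -41.97721656  97.47523814] [0.1128803  0.10595015 0.33104148]
clamped 18.9833 [588.50404347 -42.23150154  97.9663857 ] 16.36500811531702 [-4.78467392 -0.08719463 17.13908192] [-0.00348981  1.24324428 -0.0362288 ]
```

Run:
```python
from h import *
s=read_state(); print(s['time'],s['finger_gap'],s['ft_force'])
shot('scene','scene5'); shot('side','side5'); shot('wrist','wrist5')
a=cv2.imread('pics/scene5.png')[140:240,240:360]; b=cv2.imread('pics/side5.png')[160:260,270:390]
cv2.imwrite('pics/crop5.png',cv2.resize(np.hstack([a,b]),(800,333),interpolation=2))
```

```text
18.9833 16.36500811531702 [-4.78467392 -0.08719463 17.13908192]
```

View pics/crop5.png

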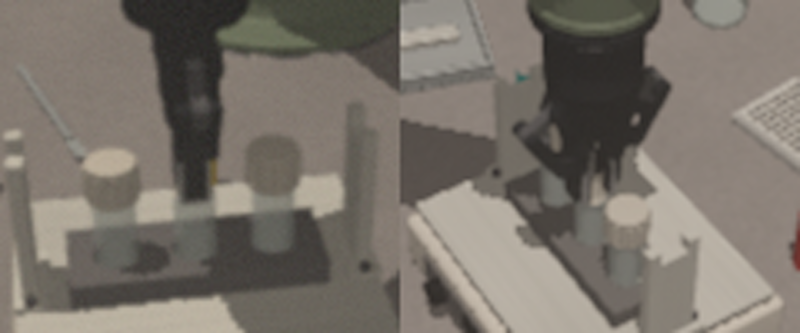

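View pics/wrist5.png

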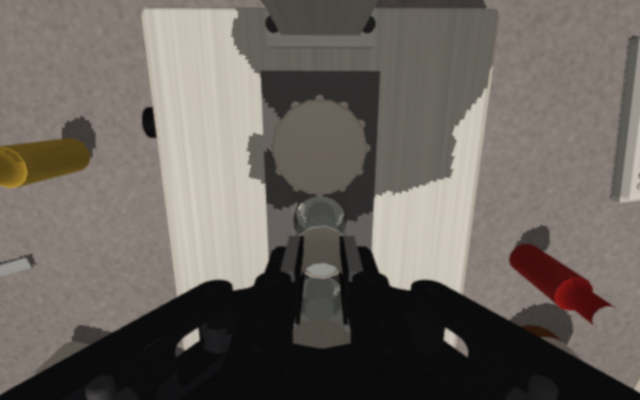

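Run:
```python
from h import *
e=np.array([np.cos(np.radians(12.1)),np.sin(np.radians(12.1))]); f=np.array([-e[1],e[0]])
for n in ['scene3','scene5','side3','side5','wrist5']:
    c=dict(np.load(f'pics/{n}.npz')); P=pts(c); mx=c['image'].max(-1); Z=P[...,2]
    q=P[...,:2]-[588.2,-42]; a=q@e; b=q@f
    print(n)
    for z in range(85,170,6):
        m=(abs(Z-z)<3)&(abs(b)<14)&(abs(a)<45)
        if m.sum()>2: print(z,m.sum(),'a',np.percentile(a[m],[5,50,95]).round(1),'b',np.percentile(b[m],[5,95]).round(1),'col',np.percentile(mx[m],[10,50,90]))
a=cv2.imread('pics/wrist5.png')[190:350,230:410]
b=cv2.imread('pics/side5.png')[185:245,320:365]
cv2.imwrite('pics/crop6.png',np.hstack([cv2.resize(a,(450,400),interpolation=2),cv2.resize(b,(300,400),interpolation=2)]))
```

```text
scene3
85 98 a [ 7.5 21.9 31.3] b [-13.   12.6] col [ 73.7 100.  105. ]
91 37 a [ 3.3 11.1 32.5] b [-12.7  12.1] col [ 85.  99. 104.]
97 26 a [ 2.9 10.  13.2] b [-12.   11.5] col [ 93.   99.  102.5]
103 28 a [ 2.  10.5 13.2] b [-13.7  11.4] col [ 97.  101.  105.3]
109 32 a [ 2.6 10.3 13. ] b [-12.7  10.9] col [ 98.  100.5 107.9]
115 30 a [ 2.2 10.  13.2] b [-12.5  12.7] col [ 99.9 106.5 139.6]
121 30 a [ 1.8  9.8 13.9] b [-12.4  11.7] col [120.  133.  144.2]
127 30 a [ 2.7  9.7 12.7] b [-12.3  13. ] col [132.  135.5 150. ]
133 47 a [-0.   7.  13.1] b [-12.3  10.6] col [117. 142. 154.]
139 23 a [ 1.8  6.5 10.3] b [-8.3  6.2] col [109.2 122.  133.4]
145 18 a [2.5 6.1 8.3] b [-7.8  6.8] col [105.7 114.  123.3]
151 20 a [2.5 6.2 7.4] b [-7.7  7.2] col [106.9 114.  122.1]
157 19 a [1.5 6.3 7.7] b [-7.7  7.1] col [106.4 115.  119.8]
scene5
85 90 a [ 6.  22.4 30.9] b [-13.2  12.8] col [ 69.   86.5 105. ]
91 37 a [ 4.6 12.1 27.4] b [-11.1  11.9] col [ 72.  96. 102.]
97 27 a [ 4.7 11.3 13. ] b [-12.4   9.4] col [ 89.2  98.  100.4]
103 31 a [ 3.8 11.  13.5] b [-12.2  12.1] col [ 90.  99. 101.]
[... 2892 characters left out ...]
]
109 134 a [-11.   -0.2  12.1] b [ 6.8 13.8] col [70.  72.  97.5]
115 145 a [-11.2  -0.7  12.3] b [ 6.4 13.9] col [ 65.   73.  100.2]
121 158 a [-10.8  -0.3  12.1] b [ 6.9 13.9] col [63.7 77.  88.3]
127 162 a [-9.3  0.9 11.9] b [ 8.  13.9] col [63.  77.5 83. ]
133 852 a [-6.9  0.9  8.8] b [-10.9  13.3] col [ 85.  98. 145.]
139 608 a [-15.5   0.9  17.6] b [-7.8 11. ] col [27.  80.5 88. ]
145 591 a [-18.6   0.5  20.5] b [-5.4 10.9] col [13. 59. 84.]
151 710 a [-18.4   1.3  20.6] b [-3.2 11. ] col [13. 58. 83.]
157 784 a [-18.3   0.9  20.5] b [-1.4 11. ] col [12. 57. 84.]
163 460 a [-16.8   2.2  19.3] b [-6.3 11.2] col [10. 37. 60.]
169 908 a [-11.7  -7.   13.5] b [-9.6 11.3] col [12. 14. 60.]
```

View pics/crop6.png

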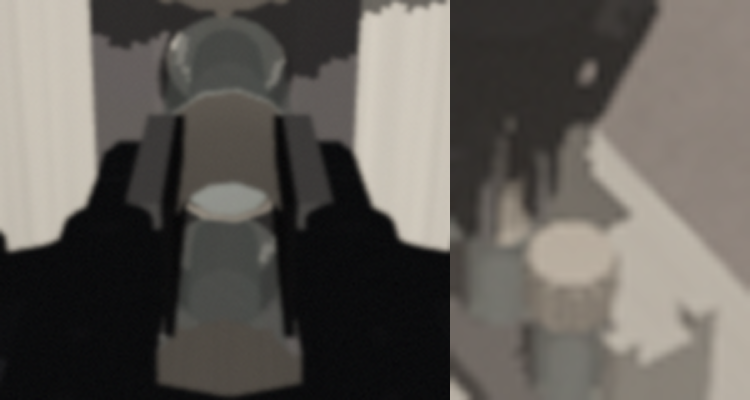

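```bash
python3 - <<'E'
from h import *
for n,tcp in [('wrist1',(588.3,-41.4,279.8)),('wrist4',(588.3,-41.3,260.0)),('wrist5',(588.5,-42.2,98)),('scene3',(458.7,343,120)),('side3',(458.7,343,120)),('scene2',(459,343.3,60.7)),('side2',(459,343.3,60.7)),('scene1',(588.2,-42.2,208.2)),('side1',(588.2,-42.2,208.2)),('side5',(588.5,-42.2,98)),('scene5',(588.5,-42.2,98))]:
    c=dict(np.load(f'pics/{n}.npz')); P=pts(c); mx=c['image'].max(-1)
    q=P-np.array(tcp); m=(np.hypot(q[...,0],q[...,1])<75)&(q[...,2]>-25)&(mx<75)
    z=q[...,2][m]; h,_=np.histogram(z,np.arange(-25,100,8)); print(n,h)
E
cat > /dev/null; python3 -c "
import cv2;a=cv2.imread('pics/side2.png')[110:190,210:330];b=cv2.imread('pics/side3.png')[90:190,210:330]
cv2.imwrite('pics/crop7.png',cv2.vconcat([cv2.resize(a,(600,300),interpolation=2),cv2.resize(b,(600,300),interpolation=2)]))"
```

```text
wrist1 [   0    0    0    0    0    0    0    0    2  643 1151 1399 1536 1345
 1868]
wrist4 [   0    0    0    0    0    0    0    0    2  648 1169 1378 1532 1346
 1900]
wrist5 [  31 4335  393  329  389  200   71   92  483  651  783  689 1174 2736
 6922]
scene3 [ 0  0  0  0  0  0  0  0  0 11 31 30 37 34 71]
side3 [ 0  0  0  0  0  0  0  0  0  0  9 14 11  3  1]
scene2 [  0   0   3  25  25  28  22  49  26  34  33  38  43  97 107]
side2 [ 0  0  0 19 27 24 27 26 17  9 15  5  1  9  9]
scene1 [ 0  0 40 71 75 75 80 59 26 32 40 28  8 54 42]
side1 [ 0  0  6 27 34 31 22 30 25 24 23 25 25 64 76]
side5 [ 7 72 24  0  0  1  0  0  4 16 20 20 23 54 59]
scene5 [183 442   4   0   0   0   0   0  16  23  24  19   2  32  27]
```

View pics/crop7.png

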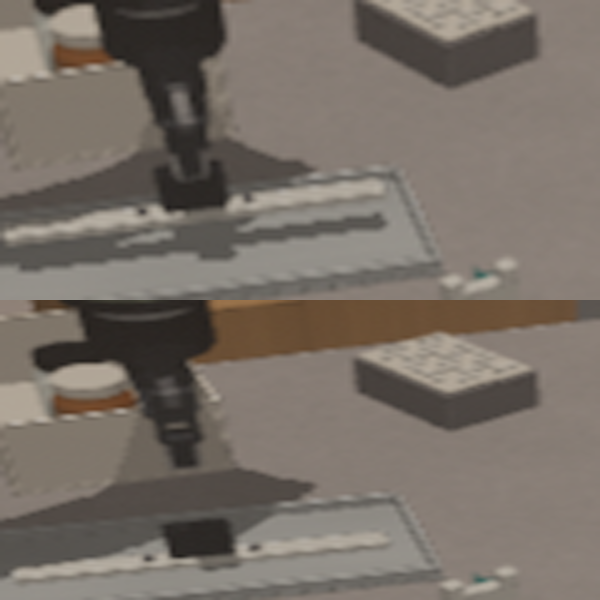

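The images disagree with the reported TCP. The fingertips are really about 36 mm above the stated TCP when shut and about 49 mm when open. The pads have therefore closed on the stopper instead of the glass. The vial is still seated in its pocket, so I'll measure the gripper's true shape before correcting.

Run:
```python
from h import *
def prof(n,tcp,yaw,lo=20,hi=200):
    c=dict(np.load(f'pics/{n}.npz')); P=pts(c); mx=c['image'].max(-1); q=P-np.array(tcp)
    e=np.array([np.cos(np.radians(yaw)),np.sin(np.radians(yaw))]); f=np.array([-e[1],e[0]])
    a=q[...,:2]@e; b=q[...,:2]@f; Z=q[...,2]
    print(n)
    for z in range(lo,hi,8):
        m=(abs(Z-z)<4)&(abs(a)<75)&(abs(b)<75)&(mx<110)
        if m.sum()>3: print(z,m.sum(),'jaw',np.percentile(a[m],[2,98]).round(),'side',np.percentile(b[m],[2,98]).round())
prof('scene3',(458.7,343,120),84.7); prof('side3',(458.7,343,120),84.7)
prof('scene1',(588.2,-42.2,208.2),12.1); prof('side1',(588.2,-42.2,208.2),12.1)
prof('scene5',(588.4,-42.2,98),12.1,70);prof('side5',(588.4,-42.2,98),12.1,70)
```

```text
scene3
44 8 jaw [-50.  42.] side [-9.  8.]
52 36 jaw [-55.  53.] side [-13.  11.]
60 47 jaw [-57.  54.] side [-12.   8.]
68 58 jaw [-58.  54.] side [-12.  11.]
76 51 jaw [-58.  53.] side [-12.   9.]
84 51 jaw [-58.  55.] side [-13.   6.]
92 84 jaw [-70.  69.] side [-14.  10.]
100 150 jaw [-74.  70.] side [-15.  11.]
108 172 jaw [-73.  70.] side [-18.  13.]
116 191 jaw [-73.  68.] side [-18.  14.]
124 155 jaw [-72.  67.] side [-19.   6.]
132 205 jaw [-71.  66.] side [-21.   3.]
140 250 jaw [-70.  64.] side [-20.   1.]
148 258 jaw [-68.  63.] side [-13.  11.]
156 44 jaw [-39.  35.] side [-29.   3.]
164 114 jaw [-38.  27.] side [-38.   2.]
172 137 jaw [-38.  30.] side [-39.  -3.]
180 139 jaw [-38.  29.] side [-38.  -4.]
188 140 jaw [-38.  30.] side [-38.  -3.]
196 142 jaw [-38.  29.] side [-39.  -0.]
side3
52 9 jaw [-55. -45.] side [-10.   9.]
60 14 jaw [-58. -45.] side [-9. 10.]
68 21 jaw [-61.   6.] side [-11.  10.]
76 14 jaw [-60. -48.] side [-9.  9.]
100 25 jaw [-74. -48.] side [-10.  12.]
108 14 jaw [-74. -43.] side [-12.  13.]
116 25 jaw [-73. -18.] side [-17.  16.]
124 35 jaw [-7
[... 2835 characters left out ...]
side [-37.  33.]
side5
70 31 jaw [-20.  15.] side [-12.  20.]
78 35 jaw [-26.  32.] side [-14.   8.]
86 75 jaw [-38.  36.] side [-15.   8.]
94 52 jaw [-43.  42.] side [-15.   8.]
102 71 jaw [-48.  45.] side [-18.  12.]
110 65 jaw [-54.  52.] side [-18.   1.]
118 71 jaw [-56.  58.] side [-19.  -4.]
126 102 jaw [-63.  62.] side [-19.   5.]
134 129 jaw [-63.  60.] side [-20.  10.]
142 81 jaw [-47.  39.] side [-21.   5.]
150 32 jaw [-41.   4.] side [-13.   7.]
158 15 jaw [-37. -28.] side [-13.   6.]
166 58 jaw [-36.  20.] side [-39.   6.]
174 71 jaw [-37.  24.] side [-38.  10.]
182 78 jaw [-37.  22.] side [-39.   9.]
190 81 jaw [-37.  24.] side [-38.  11.]
198 73 jaw [-37.  19.] side [-39.  11.]
```

The whole gripper sits about 36 mm higher than reported, and widths and clearances are otherwise as stated. I'll open, check the vial, and re-grip 36 mm lower. That puts the real tips at about z 97, against a pocket mouth at 88 and neighbour caps 14 mm clear of the linkage.

Run:
```python
from h import *
open_gripper(); s=read_state(); print(s['time'],s['eef_pos'],s['finger_gap'],s['ft_force'])
c=shot('wrist','wrist6'); P=pts(c); Z=P[...,2]
m=(Z>125)&(Z<170)&(np.hypot(P[...,0]-588,P[...,1]+42)<16)&(c['image'].max(-1)>60)
q=P[m]; print(len(q))
for lo,hi in((128,136),(155,164)):
    k=q[(q[:,2]>lo)&(q[:,2]<hi)]; print(lo,len(k),cv2.minEnclosingCircle(k[:,:2].astype(np.float32)) if len(k) else 0,np.median(k,0))
shot('scene','scene6'); shot('side','side6')
a=cv2.imread('pics/scene6.png')[140:240,240:360]; b=cv2.imread('pics/side6.png')[160:260,270:390]
cv2.imwrite('pics/crop8.png',cv2.resize(np.hstack([a,b]),(800,333),interpolation=2))
for n in ['scene6','side6']:
    d=dict(np.load(f'pics/{n}.npz')); P=pts(d); Z=P[...,2]; mx=d['image'].max(-1)
    e=np.array([np.cos(np.radians(12.1)),np.sin(np.radians(12.1))]); f=np.array([-e[1],e[0]]); q=P[...,:2]-[588.2,-42]; a=q@e;b=q@f
    for z0,z1 in((95,125),(138,160)):
        m=(Z>z0)&(Z<z1)&(abs(a)<20)&(abs(b)<17)&(mx>85); print(n,z0,m.sum(),np.percentile(a[m],[3,97]).round(1),np.percentile(b[m],[3,97]).round(1))
```

```text
19.8083 [588.16492063 -41.98664076  96.94005199] 85.26891886041798 [0.26872485 0.04761496 0.22932423]
2672
128 1388 ((588.7530517578125, -41.08275604248047), 14.12522029876709) [588.6179065  -36.06802424 132.63993077]
155 232 ((587.9879150390625, -37.9808464050293), 8.370970726013184) [586.53106992 -33.40547348 157.51549336]
scene6 95 114 [ 3.4 14.3] [-13.7   9.7]Traceback (most recent call last):
  File "<stdin>", line 15, in <module>
    return _quantile_unchecked(
        a, q, axis, out, overwrite_input, method, keepdims, weights)
    return _ureduce(a,
                    func=_quantile_ureduce_func,
    ...<5 lines>...
                    overwrite_input=overwrite_input,
                    method=method)
    r = func(a, **kwargs)
    result = _quantile(arr,
                       quantiles=q,
    ...<2 lines>...
                       out=out,
                       weights=wgt)
    slices_having_nans = np.isnan(arr[-1, ...])
                                  ~~~^^^^^^^^^
IndexError: index -1 is out of bounds for axis 0 with size 0
```

View pics/crop8.png

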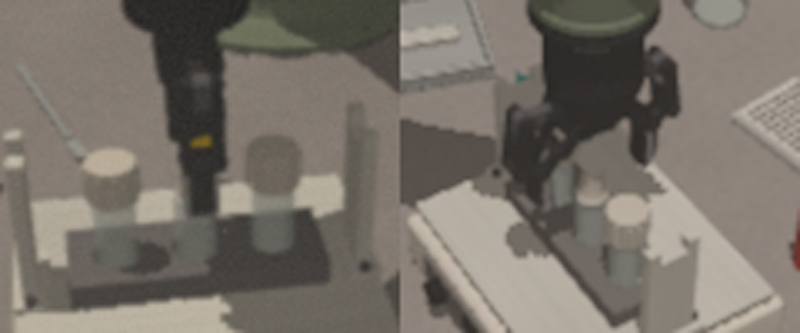

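The vial still stands seated at crop (195,230) and (592,210), with the open fingers straddling its stopper well above the glass. I'll descend to TCP 61.

Run:
```python
from h import *
V=[588.3,-41.9]
g=movel([*V,61],down(12.1),max_speed=60,guard=10); s=read_state(); print(g,s['time'],s['eef_pos'],s['ft_force'])
if not g:
    clamp(); s=read_state(); print('clamped',s['time'],s['eef_pos'],s['finger_gap'],s['ft_force'],s['torque'])
    shot('scene','scene7'); shot('side','side7')
    a=cv2.imread('pics/scene7.png')[140:240,240:360]; b=cv2.imread('pics/side7.png')[160:260,270:390]
    cv2.imwrite('pics/crop9.png',cv2.resize(np.hstack([a,b]),(800,333),interpolation=2))
```

```text
False 20.7083 [588.41366544 -41.98551152  61.11801881] [-0.06110558 -0.15332136 -0.32177352]
clamped 21.2833 [588.36772016 -41.84865056  61.30755011] 26.640214657052244 [-1.82692245  0.23541216  5.32847251] [ 0.10519046  0.35843421 -0.0430899 ]
```

View pics/crop9.png

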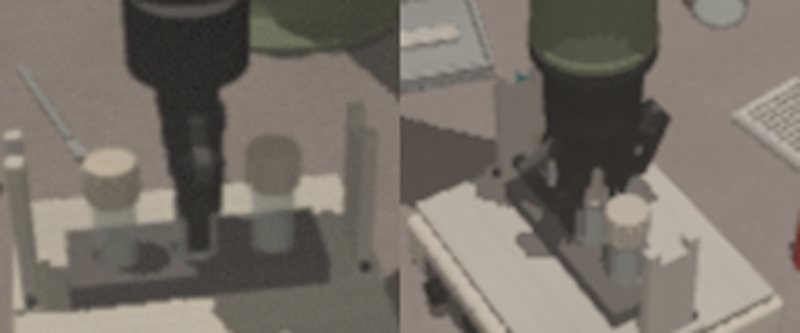

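The gap is 26.6 mm, so the pads are on the glass body, with the tips low on the vial at crop (200,248). I'll lift straight up and check.

Run:
```python
from h import *
p=read_state()['eef_pos']; R=down(12.1)
movel([p[0],p[1],95],R,max_speed=50); movel([p[0],p[1],205],R,max_speed=100); s=read_state(); print(s['time'],s['eef_pos'],s['finger_gap'],s['ft_force'],s['torque'])
shot('scene','scene8'); shot('side','side8')
a=cv2.imread('pics/scene8.png')[90:240,220:370]; b=cv2.imread('pics/side8.png')[110:260,270:420]
cv2.imwrite('pics/crop10.png',cv2.resize(np.hstack([a,b]),(800,400),interpolation=2))
for n in ['scene8','side8']:
    d=dict(np.load(f'pics/{n}.npz')); P=pts(d); Z=P[...,2]; mx=d['image'].max(-1); q=P[...,:2]-p[:2]
    for z in range(200,310,10):
        m=(abs(Z-z)<5)&(np.hypot(q[...,0],q[...,1])<20)&(mx>85)
        if m.sum()>3: print(n,z,m.sum(),np.median(q[m],0).round(1))
```

```text
23.4667 [588.07583325 -41.84780785 204.40547692] 26.48909301367041 [ 0.24580783  0.18401678 -1.40206755] [-0.06728774  0.01414026 -0.00592555]
scene8 210 16 [10.5  1.2]
scene8 220 60 [10.1  2.3]
scene8 230 58 [11.7  0.6]
scene8 240 14 [  7.8 -11.2]
scene8 250 10 [  6.4 -11.1]
scene8 260 7 [  8.6 -12.2]
scene8 270 6 [  6.7 -12.1]
side8 210 6 [ -3.9 -10.5]
side8 220 31 [ -3.4 -10.5]
side8 230 28 [ -3.7 -10.3]
side8 240 32 [ -0.3 -11.6]
side8 250 28 [ -2.  -12.5]
side8 260 25 [ -3.1 -12.3]
side8 270 30 [ -4.3 -12.2]
side8 280 31 [-0.4 -9.5]
side8 290 19 [-0.4 -7.8]
side8 300 10 [ 1.8 -7.8]
```

View pics/crop10.png

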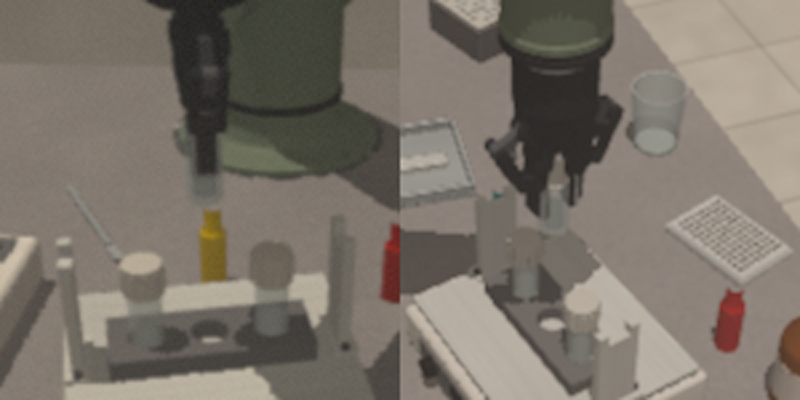

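The vial is out and upright at crop (206,185) and (556,210), and its pocket is empty while both neighbours are still in place. I'll carry it to the pan, where touchdown is expected at TCP about 57.

Run:
```python
from h import *
R=down(12.1)
movel([*PAN,205],R,max_speed=120); movel([*PAN,75],R,max_speed=90); wait(.2); s=read_state(); print(s['time'],s['eef_pos'],s['finger_gap'],s['ft_force'])
shot('scene','scene9'); shot('side','side9')
a=cv2.imread('pics/scene9.png')[100:250,100:250]; b=cv2.imread('pics/side9.png')[220:370,270:420]
cv2.imwrite('pics/crop11.png',cv2.resize(np.hstack([a,b]),(800,400),interpolation=2))
```

```text
28.05 [ 529.48506576 -341.41561124   75.27072388] 26.54865379756028 [ 1.10204787  0.34029406 -0.42507548]
```

View pics/crop11.png

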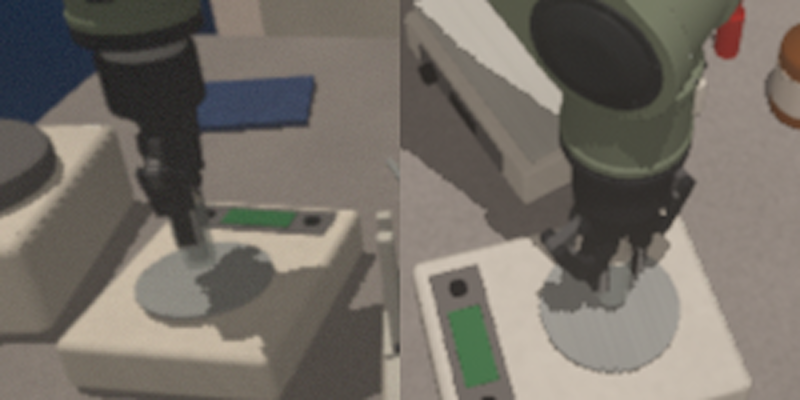

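The vial hangs about 18 mm over the pan's middle, crop (200,258) against pan centre (205,280), and is upright. I'll set it down slowly under a light guard.

Run:
```python
from h import *
R=down(12.1)
movel([*PAN,63],R,max_speed=40)
g=movel([*PAN,54],R,max_speed=10,guard=3); s=read_state(); print(g,s['time'],s['eef_pos'],s['finger_gap'],s['ft_force'])
```

```text
True 29.2083 [ 529.29134579 -341.39353716   57.28500788] 26.708522999711636 [-0.95755764 -0.09944947  7.00412674]
```

Contact came at TCP 57.29, against 57.3 predicted. I'll release and back off.

Run:
```python
from h import *
R=down(12.1)
open_gripper(); s=read_state(); print(s['time'],s['eef_pos'],s['finger_gap'],s['ft_force'])
g=movel([*PAN,190],R,max_speed=80,guard=8); movel([*PAN,260],R,max_speed=150); 
movel([480,-180,300],R,max_speed=150); print(g,read_state()['time'])
for n in('scene','side'):
    c=shot(n,n+'10'); P=pts(c); Z=P[...,2]; q=P[...,:2]-PAN; r=np.hypot(q[...,0],q[...,1])
    for z in range(72,160,12):
        m=(abs(Z-z)<5)&(r<45)
        if m.sum()>3: print(n,z,m.sum(),np.percentile(P[m][:,0],[5,95]).round(),np.percentile(P[m][:,1],[5,95]).round())
    B=(np.hypot(P[...,0]-TRAY[0],P[...,1]-TRAY[1])<110)&(Z>11)&(Z<19)&(c['image'].max(-1)>120); print('bar z',n,B.sum(),np.percentile(Z[B],[5,50,95]).round(1))
cv2.imwrite('pics/f10.png',np.vstack([np.hstack([cv2.resize(cv2.imread('pics/scene10.png')[150:270,100:300],(400,240)),cv2.resize(cv2.imread('pics/side10.png')[250:370,250:450],(400,240))]),np.hstack([cv2.resize(cv2.imread('pics/scene10.png')[130:280,240:540],(400,200)),cv2.resize(cv2.imread('pics/side10.png')[130:280,190:490],(400,200))])]))
```

```text
29.8167 [ 528.99011592 -341.1413544    56.86660845] 85.2621519919862 [ 0.41835118 -0.91129835  0.1443479 ]
False 33.5583
scene 72 55 [519. 567.] [-372. -326.]
scene 84 43 [528. 544.] [-350. -329.]
scene 96 47 [529. 543.] [-350. -329.]
scene 108 50 [528. 543.] [-350. -329.]
scene 120 48 [530. 542.] [-350. -328.]
scene 132 52 [527. 541.] [-350. -331.]
scene 144 32 [527. 539.] [-346. -334.]
scene 156 17 [527. 538.] [-346. -333.]
bar z scene 367 [12.  14.2 18.8]
side 72 261 [491. 564.] [-377. -306.]
side 84 29 [517. 538.] [-355. -343.]
side 96 23 [517. 538.] [-354. -341.]
side 108 32 [516. 538.] [-355. -340.]
side 120 37 [517. 540.] [-354. -334.]
side 132 67 [519. 540.] [-353. -330.]
side 144 20 [522. 534.] [-350. -341.]
side 156 11 [522. 536.] [-350. -342.]
bar z side 243 [11.7 15.4 18.4]
```

View pics/f10.png

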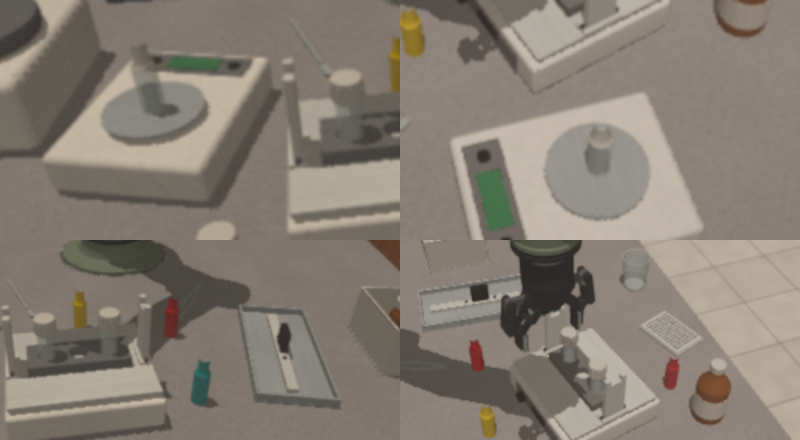

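The vial stands upright mid-pan at about (528,−341), axis vertical from z 72 to 156 and within 3 mm of the measured centre. The bar lies flat with its tab up inside the tray, and both neighbours are in their pockets. The gripper is open and clear, so I'm handing in.

```bash
python3 -c "
from h import *
wait(.3); s=read_state(); print(s['time'],s['ft_force'],s['finger_gap']); print(finish_job())"
```

```text
33.9583 [-0.46715092 -0.56139601  0.13553445] 85.04605428905917
the job is handed in; nothing more can be done
None
```

The job is done and handed in at about 34 s. I lifted the bar straight up by its tab and laid it flat, tab up, in the tray. Then I took out the middle slim-stopper vial, carried it upright on straight lines and set it down on the balance pan.

**Last checks:**
- **Vial:** it stands upright, within about 3 mm of the measured pan centre.
- **Bar:** its top face is at about z 14–15, so it lies flat inside the tray.
- **Surroundings:** both neighbours are still in their pockets. The gripper is open and touching nothing.

**What disagreed:**
- **TCP offset:** the images showed the real fingertips about 36 mm higher than the reported TCP.
- **Effect on the bar:** it was probably held only by the top few millimetres of the tab, but it did not slip.
- **Effect on the vial:** my first clamp closed on the stopper and pressed the seated vial down with about 17 N. The pictures showed the vial had not moved, so I opened and re-gripped it 36 mm lower. The gap of 26.6 mm agrees with the 28 mm glass.
- **Set-down force:** the guard was set at 3 N, but the wrist force read about 7 N at contact.

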